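# Lock the sample chest with its hasp, wing staple and pin

### The arm

A 6-joint arm with a two-finger parallel gripper is mounted at the origin on a cart in front of the work surface, level with it; the furniture and walls round the work are solid. World frame = base frame: x ahead of the robot, y to its left, z up, the work surface at z = 0. Lengths are in mm, angles in degrees, forces in N, time in s.
With the tool pointing down it reaches from about 300 to 850 mm from the base axis. Payload 4.2 kg.
Tool frame: the origin (TCP) lies on the front face of the gripper's body, between the roots of the fingers; the fingertips stand 78 mm ahead of it and the grasp point (between the pads) lies 60 mm ahead of it; x points along the fingers, y is the direction in which the jaws open and shut, and the axes are right-handed (so a half turn about x gives the same grasp; the last joint's range is limited). The gripper opens to 91 mm and grips with 3 to 60 N. Pads are 32 mm wide; open, the fingers measure 118 mm over their backs; the gripper's body (76 mm by 178 mm) begins 60 mm behind the grasp point.
Start: joints at [65.203, 18.312, 89.639, -0, 72.044, -1.146], TCP at [230.677, 526.71, 292.276] pointing down, gripper open.
Joint ranges: [-177.97, 177.97], [-48.28, 115.42], [12.27, 149.76], [-77.06, 257.06], [2.81, 150.46], [-146.56, 146.56]. Speed limits (degrees/s): [147.25, 147.25, 180, 180, 180, 180].

### API

Orientations are given as [roll, pitch, yaw] about the fixed x, y, z axes, in that order (R = Rz(yaw) Ry(pitch) Rx(roll)).
In Python, from workcell import status, viewer, env gives the robot as it stands. The module is installed in compiled form; this text tells all that it offers.
- The arm moves only by the tool move_arm, never from a script. Its argument "moves" is a list of rows, each a list of 3 entries, a list of its own where there are three numbers: the shift along the tool's x, y, z in cm, then the turn about the tool's x in rad, then the gripper's target within -1 to 1 (fully open at 1, half-way at 0, shut at -1). A call has 1 to 20 rows; each row is the pose to reach, as a shift and turn from the pose commanded when the call began, along the tool's axes at that moment; what a row does not reach only later rows make up. A row lasts 1/8 s, in which the tool goes at most 62.5 mm and 10.7 degrees, less where a joint would pass 70% of its speed; a pose out of reach is approached as far as the arm can. A call with a gripper value outside its range is refused whole. The fingers move at their own pace and stop on an object; "force" is the grip in N (left out, the last holds). Time passes only in rows, so rows that repeat a pose let the fingers close. It gives the time, the measured TCP pose, the force and the opening at its end, in the units of the state.
- status.state(): the state, without advancing time (a new reading comes with each control period).
- viewer.grab_frame(name): name is "scene" or "side" or "wrist"; returns the picture (400x640x3 uint8, red, green, blue); there is no depth.
- viewer.get_calibration(name): a dict with "camera_matrix" (3x3 intrinsics, pixels), "eye" and "rotation" of the camera in the world. Camera axes: x right, y down, z forward; pixel columns grow to the right and rows downward; lengths in mm; the calibration is good to about 2 mm. A picture is of the moment at which its call begins: read the wrist's pose just before it. get_calibration takes no time and is no camera call; for the wrist camera it gives the pose at the moment of the call.
- env.job_done(): hands the job in, once; it reports no verdict.
The state is a dict: "time_s": time; "qpos": joint angles; "qvel": joint speeds; "effort": joint torques, N m; "ee_pos": TCP position; "ee_rot": TCP orientation; "force": force on the tool from outside, world axes, zero at the start; "torque": the same for the moment, N m; "gripper_width": finger opening in mm.
Only numpy, scipy, OpenCV 4.12 (cv2) and the standard library are available. Lean on these libraries where they do the work, as an engineer would, in place of code of your own. Each camera call takes 0.05 s, during which the arm holds its last target.

### The job

The sample chest is shut but not locked: swing its open hasp over the winged staple until the hasp lies flat on the lid, then give the staple's wing a quarter turn clockwise so that it lies across the hasp and holds it down. Then take the steel locking pin from the bench and push it, nose first, through the bore of the hasp's guide block and on through the staple's eye until the pin's shoulder is home against the block; let go of it there and leave everything else on the bench where it is.

Things in the scene. Friction and masses are not known exactly. Their poses are not given: they have to be found in the camera images.
- chest: Shut sample chest, plywood with aluminium edges, 130 (x) x 164 (y) x 76 mm high, fixed to the bench. Origin: middle of its underside; x points from its front (hasp side) to its back, y left of that, z up. hinge and lock have the same axes.
- hinge (a point): Middle of the hasp's hinge axis (along y) at the top of the chest's front, 1.5 mm above the lid's top. The hasp is a steel plate 44 mm wide, 3 mm thick (closed: top 2.5 mm above the axis), ending in a 9 mm rolled lip 102 to 111 mm from the axis. Its 20 mm wide slot for the staple lies 43 to 91 mm from the axis, the solid end tab beyond that.
- hasp (a joint): Hasp angle, rad: 0 flat on the lid, 1.57 upright, more leans out over the chest's front (stop at 2.4). It points from the hinge along (cos, 0, sin) in the chest's axes. Its stiff hinge (0.045 N m) holds it near upright; below about 0.9 it falls by its weight (0.14 kg). It comes down over the staple only while the wing is about in line with the slot, as it starts.
- lock (a point): Nominal centre of the pin bore at the guide block's entry face, hasp closed; the pin goes in along +x. The block stands on the hasp, 16 (x) x 26 (y) mm, top 7.5 mm above this point; bore 9 mm across. Its worn hinge lets the hasp stand anywhere up to 4 mm left or right (y) of nominal, unmeasured; about 5 N slides it. The pin enters only within about 1 mm of centre, else its nose stops on the block's face.
- wing (a point): Middle of the staple's flat steel wing, on its vertical turning axis, 38 mm past lock along x: 32 mm long (its x), 8 mm thick (its y), 18.5 mm high; top 8.5 mm above this point, lid's top 33 mm below. The guide block's top is 9 mm below this point. At joint staple = 0 its x is the chest's x, so the slot passes over it.
- eye (a point): Centre of the staple's eye below the wing, an opening 20 mm wide and 13 mm high, 8 mm deep along its y, at the height of the bore. With the staple at 1.57 its axis lies along the bore.
- staple (a joint): Turn of the staple about its vertical axis, rad: 0 in line with the hasp's slot, growing clockwise seen from above; 1.57 lies across the hasp, its eye in line with the bore; hard stop at 1.62. It turns with slight friction (0.05 N m) and stays where it is left.
- lid (a joint): Opening angle of the chest's lid about its hinges at the back, rad; 0 shut, as it starts.
- pin_grip (a point): Centre of the locking pin's handle, a square steel bar 14 x 14 x 42 mm along the pin (its x, which points to the nose). The pin lies on the bench on a flat of its handle, axis 7 mm above the bench; 0.06 to 0.09 kg.
- pin_tip (a point): Centre of the pin's nose end, 75 mm from pin_grip along the pin's x. The round shank is 8 mm across and 54 mm long, its end blunt (0.5 mm edge break); the handle's square end is the shoulder. Pushed home, the shoulder meets the guide block and this point is 54 mm past lock along x.
- pliers: pair of pliers with blue grips, 178 mm long, 14 mm high, lying flat; a bystander, origin at its underside; leave it where it is
- solder_reel: reel of solder wire, 58 mm across, 53 mm high, standing on its flange; a bystander, origin at its underside; leave it where it is
- z_bracket: brass Z bracket, 72 x 44 x 17 mm; a bystander, origin at its underside; leave it where it is
- coil: wound coil on its bobbin, 53 mm high; a bystander, origin at its underside; leave it where it is
- solenoid: dark solenoid body standing on its 70 mm disc, 103 mm high; a bystander, origin at its underside; leave it where it is
- half_shell: pressed aluminium half shell, 46 x 36 x 13 mm; a bystander, origin at its underside; leave it where it is
- screwdriver_a: screwdriver with an orange handle, 174 mm long, 25 mm thick; a bystander, origin at its underside; leave it where it is
- pin: The locking pin as a whole (see pin_grip and pin_tip); origin on its axis at the shoulder, 54 mm behind the nose, x towards the nose.
Not all that is in view belongs to the job. Leave any blue, pink or yellow look-alike of the pin alone.

How it is judged:
By the outcome, as a careful person would: the job done as asked, in the order asked, and still so for the second after the job is handed in, with the robot touching nothing.
It also fails if it takes over 72 s, if anything falls off the work surface, if the arm or the gripper's body presses on something with over 40 N, if the wrist force passes 120 N, or if a joint passes its speed limit or range.

## Working session

There is one attempt and no reset: what is moved stays moved. The work goes in short steps, Python scripts to look and compute and a tool call to move; the robot and the scene stay as the last step left them, time stands still between calls to the robot, and variables do not carry over. Pictures are saved under pics/ and viewed, and the job is handed in when it is done.

Besides the shell and the picture viewer there is one more tool, called after "Call:" by a JSON object that holds its "method" and its "body". move_arm: Moves the arm, as the interface text tells. Its arguments: {"type":"object","properties":{"moves":{"type":"array","items":{"type":"array"}},"force":{"type":"number"}},"required":["moves"]}

```bash
mkdir -p pics; python3 - <<'E'
from workcell import status, viewer, env
import cv2
print(status.state())
for n in ["scene","side","wrist"]:
    c=viewer.get_calibration(n);print(n,c)
    cv2.imwrite(f"pics/{n}0.png",viewer.grab_frame(n)[:,:,::-1])
E
```

```text
{'time_s': 0.0, 'qpos': array([ 6.52012497e+01,  1.83529156e+01,  8.97046728e+01, -1.47019809e-03,
        7.20437832e+01, -1.14418681e+00]), 'qvel': array([-0.11140936, -0.06203233,  0.04309199,  0.08809063,  0.01504586,
       -0.03879858]), 'effort': array([ 5.28198452e-04, -4.12476397e+01, -2.31972742e+01,  7.26270187e-02,
        4.58250800e-02, -1.48608497e-04]), 'ee_pos': array([230.54416557, 526.37490511, 291.41912299]), 'ee_rot': array([ -90.35420135,   89.89861875, -114.00831039]), 'force': array([-0.20061791, -0.54731785,  0.49966958]), 'torque': array([ 0.03621511, -0.02032141, -0.00032959]), 'gripper_width': 91.3210158865822}
scene {'camera_matrix': array([[447.37260955,   0.        , 321.54613374],
       [  0.        , 447.37260955, 197.62978782],
       [  0.        ,   0.        ,   1.        ]]), 'eye': array([ -29.91702973, -822.76136409,  777.88518288]), 'rotation': array([-124.39073341,   -1.27237652,  -32.51478934])}
side {'camera_matrix': array([[381.91517037,   0.        , 318.40158623],
       [  0.        , 381.91517037, 198.76465412],
       [  0.        ,   0.        ,   1.        ]]), 'eye': array([ 391.88687744, -952.55906275,  706.24309203]), 'rotation': array([-122.26643421,    1.39390745,   -7.82951873])}
wrist {'camera_matrix': array([[306.50581542,   0.        , 322.59036623],
       [  0.        , 306.50581542, 200.01136252],
       [  0.        ,   0.        ,   1.        ]]), 'eye': array([162.68027364, 557.01302736, 384.5100108 ]), 'rotation': array([1.64635494e+02, 7.05481491e-02, 6.63417796e+01])}
```

View pics/scene0.png

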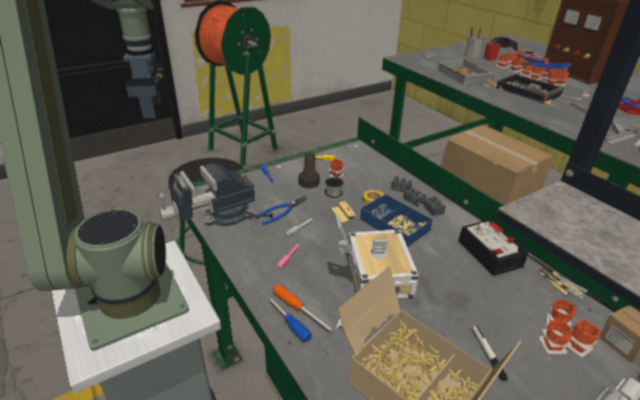

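View pics/side0.png

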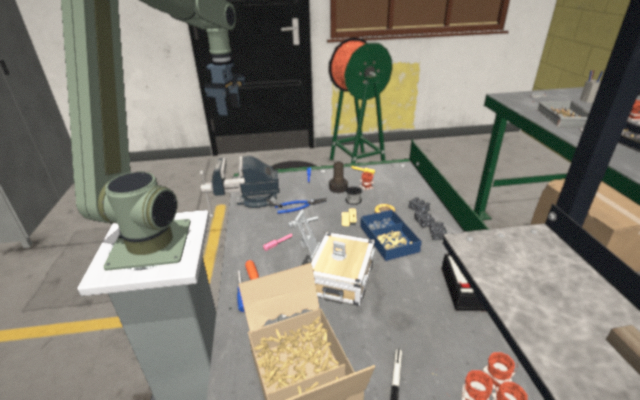

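View pics/wrist0.png

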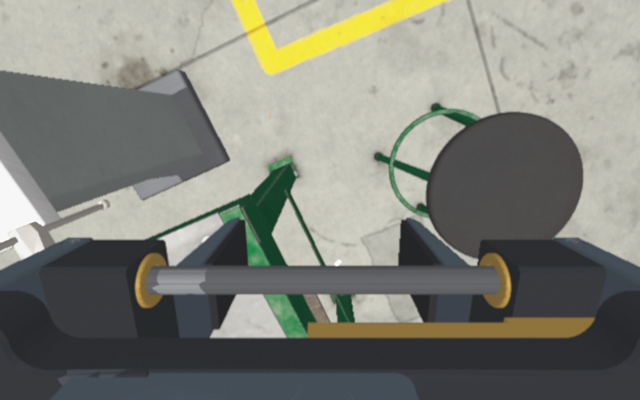

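```bash
cat > h.py <<'E'
import numpy as np, cv2
from scipy.spatial.transform import Rotation as Ro
from workcell import status, viewer, env
def cal(n):
    c=viewer.get_calibration(n); return c["camera_matrix"],np.array(c["eye"]),Ro.from_euler('xyz',c["rotation"],degrees=True).as_matrix()
def ray(C,p):
    K,e,R=C; d=R@np.linalg.solve(K,[p[0],p[1],1.]); return e,d/np.linalg.norm(d)
def onz(C,p,z):
    e,d=ray(C,p); return e+d*(z-e[2])/d[2]
def tri(*cp):
    A=np.zeros((3,3));b=np.zeros(3);L=[]
    for C,p in cp:
        e,d=ray(C,p);M=np.eye(3)-np.outer(d,d);A+=M;b+=M@e;L.append((e,M))
    x=np.linalg.solve(A,b); return x,[float(np.linalg.norm(M@(x-e))) for e,M in L]
def proj(C,P):
    K,e,R=C; q=K@(R.T@(np.asarray(P,float)-e)); return q[:2]/q[2]
def crop(img,x0,y0,x1,y1,s,fn):
    cv2.imwrite(fn,cv2.resize(img[y0:y1,x0:x1,::-1],None,fx=s,fy=s,interpolation=cv2.INTER_CUBIC))
E
python3 - <<'E'
from h import *
a=cv2.imread("pics/scene0.png")[:,:,::-1];crop(a,260,170,460,320,4,"pics/sc1.png")
a=cv2.imread("pics/side0.png")[:,:,::-1];crop(a,230,170,430,320,4,"pics/si1.png")
E
```

```text
(no output)
```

View pics/sc1.png

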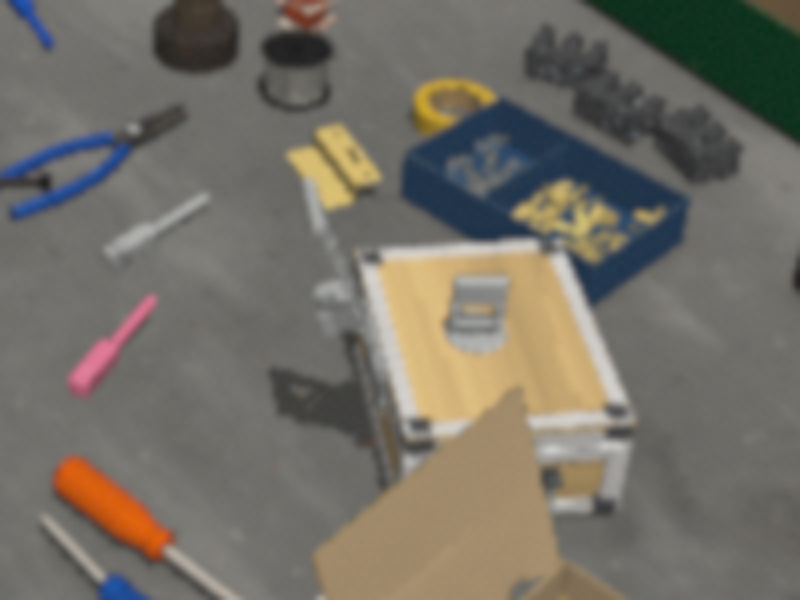

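View pics/si1.png

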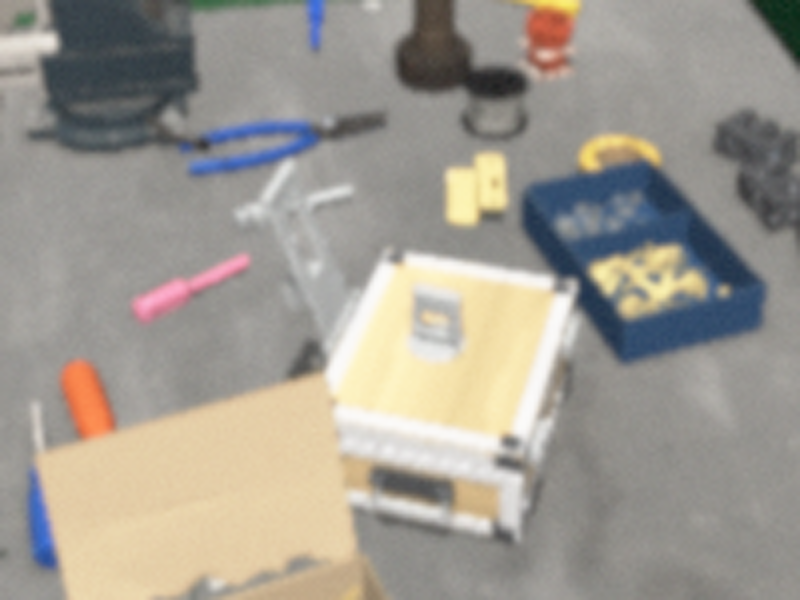

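```bash
python3 - <<'E'
from h import *
C=cal("scene");D=cal("side")
f=lambda x,y:(260+x/4,170+y/4)
g=lambda x,y:(230+x/4,170+y/4)
for n,p in dict(FL=(362,252),BL=(560,242),BR=(632,418),FR=(412,432)).items(): print(n,onz(C,f(*p),76).round(1))
for n,p in dict(FL=(390,254),BL=(577,285),BR=(525,442),FR=(330,405)).items(): print(n,onz(D,g(*p),76).round(1))
print("pin",onz(C,f(112,250),7),onz(C,f(208,198),7),onz(D,g(240,215),7),onz(D,g(352,190),7))
print("wing",onz(C,f(482,283),117.),onz(D,g(438,292),117))
print("tip hasp",tri((C,f(308,185)),(D,g(290,168))))
for n,p in dict(pliers=(100,150),screw=(110,505),carton=(318,555),cartontop=(518,392)).items(): print(n,onz(C,f(*p),7))
print('carton top',tri((C,f(518,392)),(D,g(322,378))), tri((C,f(318,555)),(D,g(40,455))))
E
```

```text
FL [ 512.8 -134.9   76. ]
BL [ 626.1 -191.2   76. ]
BR [ 556.7 -332.9   76. ]
FR [ 444.5 -277.7   76. ]
FL [ 513.  -139.6   76. ]
BL [ 628.3 -192.8   76. ]
BR [ 561.9 -327.4   76. ]
FR [ 454.9 -278.7   76. ]
pin [420.46935325  22.50825193   7.        ] [507.42756951  38.9198627    7.        ] [418.77775255  18.16821535   7.        ] [509.47064663  36.83466166   7.        ]
wing [ 523.9676777  -233.85544188  117.        ] [ 528.03981981 -234.79733502  117.        ]
tip hasp (array([ 447.20725399, -164.44015789,  171.39557624]), [0.6723569724539304, 0.6723569724538783])
pliers [469.64277244 129.50777225   7.        ]
screw [ 306.41705171 -181.07679281    7.        ]
carton [ 387.65338911 -274.42426808    7.        ]
cartontop [ 568.93687446 -230.43061872    7.        ]
carton top (array([ 444.47987205, -353.74243176,  166.46208165]), [0.6682387435095275, 0.6682387435093141]) (array([ 300.48642126, -388.90243443,  167.85352261]), [0.05369925590602274, 0.05369925590598586])
```

```bash
cat >> h.py <<'E'
def tool():
    s=status.state(); return np.array(s["ee_pos"]),Ro.from_euler('xyz',s["ee_rot"],degrees=True).as_matrix(),s
def togo(P,yawj=None,R=None):
    "shift in tool cm to put TCP at P"
    p,R0,s=tool(); R=R0
    sh=R.T@(np.asarray(P,float)-p)/10
    t=None
    if yawj is not None:
        u=R[:2,1]; a=np.degrees(np.arctan2(u[1],u[0])); d=(a-yawj+90)%180-90; t=(d,np.radians(d)) # + = clockwise
    print("shift cm",sh.round(2),"turn",t,"q",s["qpos"].round(1)); return sh
E
python3 - <<'E'
from h import *
p,R,s=tool(); print(p,R.round(3))
K,e,Rc=cal("wrist"); print("cam off in tool",R.T@(e-p),"\ncam rot in tool",(R.T@Rc).round(3))
togo([440,-190,330],64)
E
```

```text
[230.58050524 526.43201277 291.59853741] [[-0.001  0.401  0.916]
 [-0.001  0.916 -0.401]
 [-1.    -0.001  0.   ]]
cam off in tool [-93.02449794   0.67477853 -74.46408728] 
cam rot in tool [[-0.    -0.265  0.964]
 [ 1.    -0.     0.   ]
 [ 0.     0.964  0.265]]
shift cm [ -3.76 -57.23  47.93] turn (np.float64(2.3476587985250603), np.float64(0.0409743757476765)) q [65.2 18.3 89.7 -0.  72.  -1.1]
```

```bash
python3 - <<'E'
from h import *
togo([535,0,320],64)
togo([600,-262,350],64)
E
```

```text
shift cm [ -2.79 -36.01  49.  ] turn (np.float64(2.3476587985250603), np.float64(0.0409743757476765)) q [65.2 18.3 89.7 -0.  72.  -1.1]
shift cm [ -5.76 -57.41  65.47] turn (np.float64(2.3476587985250603), np.float64(0.0409743757476765)) q [65.2 18.3 89.7 -0.  72.  -1.1]
```

Call:
{"method": "move_arm", "body": {"moves": [[[-5,-4,4],0,1],[[-7,-8,10],0,1],[[-7,-12,16],0.04,1],[[-7,-16,22],0.04,1],[[-7,-20,28],0.04,1],[[-5,-24,34],0.04,1],[[-4,-29,40],0.04,1],[[-3,-33,45],0.04,1],[[-3,-36,49],0.04,1],[[-3,-36,49],0.04,1],[[-3,-36,49],0.04,1],[[-3,-36,49],0.04,1]]}}

```text
time_s: 1.65
ee_pos: [534.9, 0.3, 321.8]
ee_rot: [176.8, 89.9, 150.8]
force: [0.4, -0.3, -0.5]
gripper_width: 91.4
```

```bash
python3 - <<'E'
from h import *
C=cal("wrist");a=viewer.grab_frame("wrist");np.save("w1c.npy",np.array([C[0],np.vstack([C[1]]*3),C[2]]))
cv2.imwrite("pics/w1.png",a[:,:,::-1]); togo([600,-262,350],64)
for P in [(464,30,7),(418,20,7),(508,38,7)]: print(proj(C,P))
E
```

```text
shift cm [ -2.81 -20.8   17.38] turn (np.float64(0.0709744692506149), np.float64(0.0012387381732787024)) q [ -1.1  13.7  91.9   0.   74.5 -65.2]
[318.50548505 114.35936486]
[295.06946404  83.66224258]
[338.7799901  142.85956782]
```

View pics/w1.png

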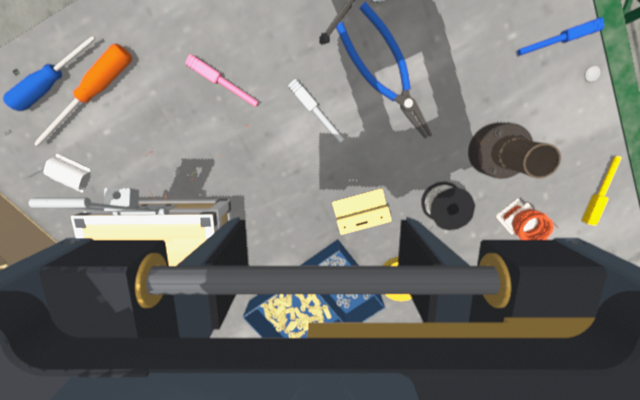

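Call:
{"method": "move_arm", "body": {"moves": [[[-1,-5,4],0,1],[[-2,-10,8],0,1],[[-3,-15,12.5],0,1],[[-3,-20.8,17.4],0,1],[[-3,-20.8,17.4],0,-1],[[-3,-20.8,17.4],0,-1],[[-3,-20.8,17.4],0,-1]]}}

```text
time_s: 2.58
ee_pos: [600.5, -260.6, 352.5]
ee_rot: [121.6, 89.9, 95.8]
force: [0.1, 0.1, 0.2]
gripper_width: 63.8
```

```bash
python3 - <<'E'
from h import *
import pickle
C=cal("wrist");a=viewer.grab_frame("wrist");pickle.dump(C,open("w2.pkl","wb"))
cv2.imwrite("pics/w2.png",a[:,:,::-1]);crop(a,200,0,460,195,3,"pics/w2c.png");print(status.state()["time_s"])
E
```

```text
2.625
```

View pics/w2.png

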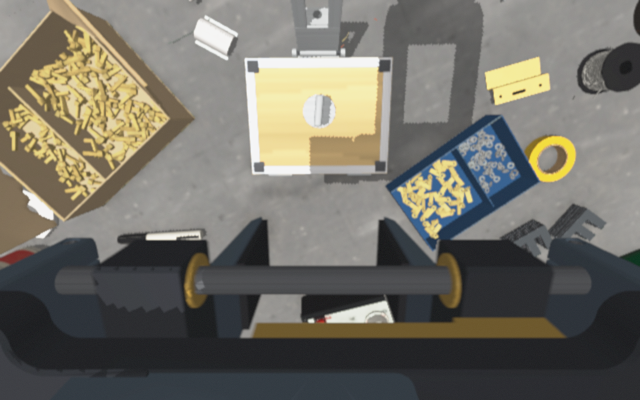

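View pics/w2c.png

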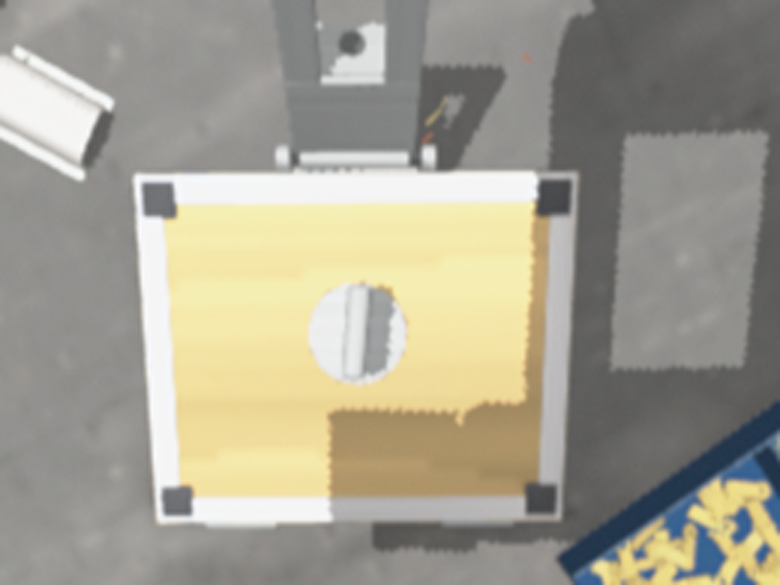

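```bash
python3 - <<'E'
from h import *
import pickle
C=pickle.load(open("w2.pkl","rb"))
f=lambda x,y:(200+(x+.5)/3-.5,(y+.5)/3-.5)
P=[onz(C,f(*q),76) for q in [(135,174),(578,172),(562,520),(157,523)]]
for p in P: print(p.round(1))
FR,FL,BL,BR=P
print([np.linalg.norm(a-b).round(1) for a,b in [(FL,FR),(BL,BR),(BL,FL),(BR,FR)]])
y=(FL+BL-FR-BR); x=(BL+BR-FL-FR)
print(np.degrees(np.arctan2(y[1],y[0]))-90,np.degrees(np.arctan2(x[1],x[0])), "centre",sum(P)/4)
W=[onz(C,f(*q),117.5) for q in [(356,286),(353,378)]]
w=(W[0]+W[1])/2; print("wing",W,w,np.linalg.norm(W[0]-W[1]))
E
```

```text
[ 440.3 -277.8   76. ]
[ 510.9 -130.2   76. ]
[ 628.7 -185.7   76. ]
[ 558.  -334.6   76. ]
[np.float64(163.7), np.float64(164.9), np.float64(130.2), np.float64(130.7)]
-25.494877851009306 -25.500585476276818 centre [ 534.47405707 -232.08200758   76.        ]
wing [array([ 513.6371567 , -222.22711292,  117.5       ]), array([ 540.36080576, -236.44173395,  117.5       ])] [ 526.99898123 -229.33442343  117.5       ] 30.268942334728976
```

```bash
cat >> h.py <<'E'
CC=np.array([534.5,-232.1,0]); CY=-25.5
RX=Ro.from_euler('z',CY,degrees=True).as_matrix()
def ch(x,y,z): return CC+RX@np.array([x,y,z])
def toch(P): return RX.T@(np.asarray(P)-CC)
E
python3 - <<'E'
from h import *
print(toch(tool()[0]))
togo(ch(-165,0,350),64.5);togo(ch(-165,0,228),64.5);togo(ch(-30,0,228),64.5);togo(ch(-10,0,213),64.5)
E
```

```text
[ 71.81036756   2.72830704 352.64936621]
shift cm [  0.27  -0.4  -23.68] turn (np.float64(-0.30659423462236646), np.float64(-0.005351078861792288)) q [-24.5  24.2  72.    0.   83.8 -88.7]
shift cm [ 12.47  -0.41 -23.68] turn (np.float64(-0.30659423462236646), np.float64(-0.005351078861792288)) q [-24.5  24.2  72.    0.   83.8 -88.7]
shift cm [ 12.47  -0.34 -10.18] turn (np.float64(-0.30659423462236646), np.float64(-0.005351078861792288)) q [-24.5  24.2  72.    0.   83.8 -88.7]
shift cm [13.97 -0.33 -8.18] turn (np.float64(-0.30659423462236646), np.float64(-0.005351078861792288)) q [-24.5  24.2  72.    0.   83.8 -88.7]
```

Call:
{"method": "move_arm", "body": {"moves": [[[0,-0.4,-6],-0.005,-1],[[0,-0.4,-12],-0.005,-1],[[0.3,-0.4,-18],-0.005,-1],[[0.3,-0.4,-23.7],-0.005,-1],[[6,-0.4,-23.7],-0.005,-1],[[12.5,-0.4,-23.7],-0.005,-1],[[12.5,-0.4,-23.7],-0.005,-1],[[12.5,-0.4,-21],-0.005,-1],[[12.5,-0.4,-19],-0.005,-1],[[12.5,-0.4,-17],-0.005,-1],[[12.5,-0.4,-15],-0.005,-1],[[12.5,-0.4,-13],-0.005,-1],[[12.5,-0.4,-11.5],-0.005,-1],[[13,-0.4,-10],-0.005,-1],[[13,-0.4,-8.5],-0.005,-1],[[13,-0.4,-7.5],-0.005,-1],[[13,-0.4,-7.5],-0.005,-1]]}}

```text
time_s: 4.75
ee_pos: [532.1, -233.9, 222.2]
ee_rot: [9.3, 90.0, -16.3]
force: [-0.3, -0.2, -0.7]
gripper_width: 0.2
```

```bash
python3 - <<'E'
from h import *
a=viewer.grab_frame("scene");crop(a,260,170,460,320,4,"pics/sc2.png")
print(toch(tool()[0]));togo(ch(60,0,300))
E
```

```text
[ -2.03854765  -2.68922528 222.16390415]
shift cm [-7.79  0.29  6.2 ] turn None q [-24.9  21.8  95.    0.   63.2 -89.2]
```

View pics/sc2.png

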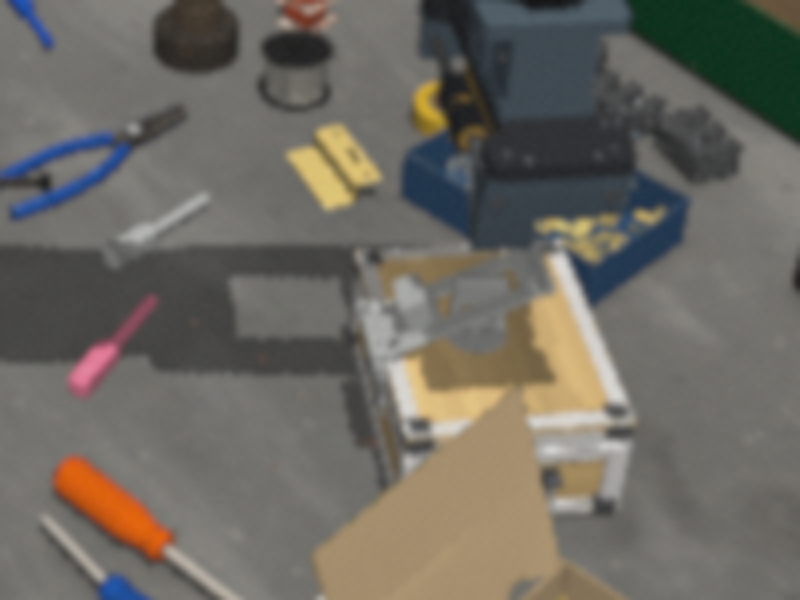

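Call:
{"method": "move_arm", "body": {"moves": [[[-4,0,2],0,-1],[[-8,0,6.2],0,-1],[[-8,0,6.2],0,-1],[[-8,0,6.2],0,-1]]}}

```text
time_s: 5.3
ee_pos: [586.1, -259.9, 301.2]
ee_rot: [178.8, 89.8, 153.1]
force: [-0.7, -0.4, -0.9]
gripper_width: 0.2
```

```bash
python3 - <<'E'
from h import *
import pickle
C=cal("wrist");a=viewer.grab_frame("wrist");pickle.dump(C,open("w3.pkl","wb"))
crop(a,200,0,460,195,3,"pics/w3c.png");print(status.state()["time_s"])
E
```

```text
5.35
```

View pics/w3c.png

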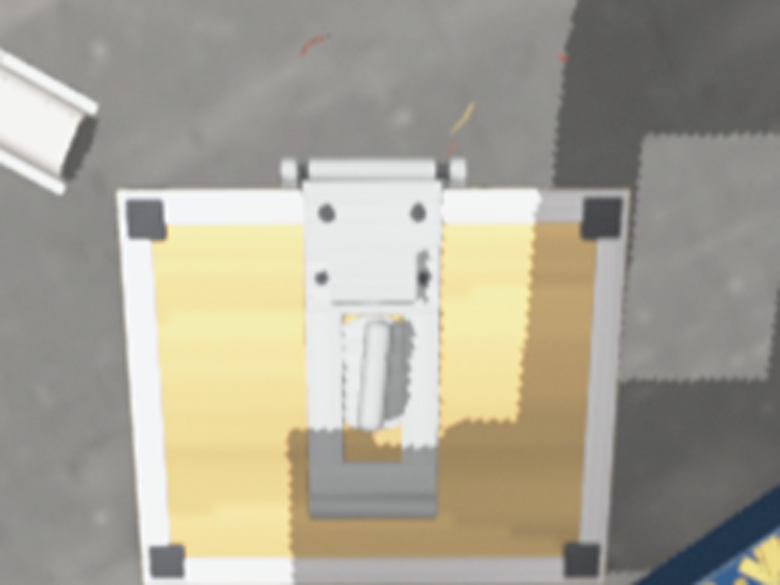

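```bash
python3 - <<'E'
from h import *
import pickle
C=pickle.load(open("w3.pkl","rb"))
f=lambda x,y:(200+(x+.5)/3-.5,(y+.5)/3-.5)
W=[onz(C,f(*q),117.5) for q in [(377,321),(370,428)]]
print("wing",[toch(w).round(1) for w in W], toch((W[0]+W[1])/2).round(1))
for q in [(303,250),(441,250),(309,480),(437,480),(372,517)]: print(toch(onz(C,f(*q),80)).round(1))
for q in [(308,170),(436,170)]: print(toch(onz(C,f(*q),81)).round(1))
for q in [(118,190),(630,190)]: print(toch(onz(C,f(*q),76)).round(1))
for q in [(333,302),(415,302),(415,250)]: print(toch(onz(C,f(*q),100)).round(1))
print(toch(tool()[0]));togo(ch(-8,-1,300),64.5);togo(ch(-8,-1,182),64.5)
E
```

```text
wing [array([-24. ,   0.5, 117.5]), array([  6.4,  -1.6, 117.5])] [ -8.8  -0.5 117.5]
[-47.  -22.9  80. ]
[-46.9  21.4  80. ]
[ 26.8 -22.4  80. ]
[27.  21.4 80. ]
[39.7 -0.9 80. ]
[-70.5 -20.7  81. ]
[-70.4  19.4  81. ]
[-65.6 -81.9  76. ]
[-65.2  81.9  76. ]
[-30.1 -12.7 100. ]
[-30.1  12.3 100. ]
[-44.9  12.1 100. ]
[ 58.19372769  -2.86175281 300.73230395]
shift cm [ 0.1   0.17 -6.62] turn (np.float64(-0.15946424750111987), np.float64(-0.0027831761581096816)) q [-24.9  24.2  79.4   0.   76.7 -89.3]
shift cm [11.9   0.17 -6.57] turn (np.float64(-0.15946424750111987), np.float64(-0.0027831761581096816)) q [-24.9  24.2  79.4   0.   76.7 -89.3]
```

Call:
{"method": "move_arm", "body": {"force": 20, "moves": [[[0,0.2,-4],0.07,0],[[2,0.2,-6.7],0.07,0],[[6,0.2,-6.7],0.07,0],[[10,0.2,-6.7],0.07,0],[[11.9,0.2,-6.7],0.07,0],[[11.9,0.2,-6.7],0.07,0],[[11.9,0.2,-6.7],0.07,-0.6],[[11.9,0.2,-6.7],0.07,-1],[[11.9,0.2,-6.7],0.07,-1],[[11.9,0.2,-6.7],0.07,-1]]}}

```text
time_s: 6.6
ee_pos: [527.8, -229.8, 183.7]
ee_rot: [-13.9, 90.0, -43.6]
force: [-2.5, -4.8, 1.5]
gripper_width: 8.4
```

```bash
python3 - <<'E'
from h import *
p,R,s=tool();print(toch(p),s["gripper_width"],s["force"],s["torque"],s["qpos"]);togo(ch(-8,-.5,182),64.5)
a=viewer.grab_frame("wrist");crop(a,200,150,460,345,3,"pics/w4.png")
E
```

```text
[ -7.05620487  -0.77144701 183.66210362] 8.397228865763843 [-2.45447496 -4.81246468  1.53759523] [-1.03665809  0.38874279 -0.094093  ] [-2.46618925e+01  2.34037476e+01  9.86030982e+01 -1.84995170e-02
  5.79474654e+01 -8.49918326e+01]
shift cm [ 0.17  0.02 -0.1 ] turn (np.float64(-4.160253340243543), np.float64(-0.07261011850434174)) q [-24.7  23.4  98.6  -0.   57.9 -85. ]
```

View pics/w4.png

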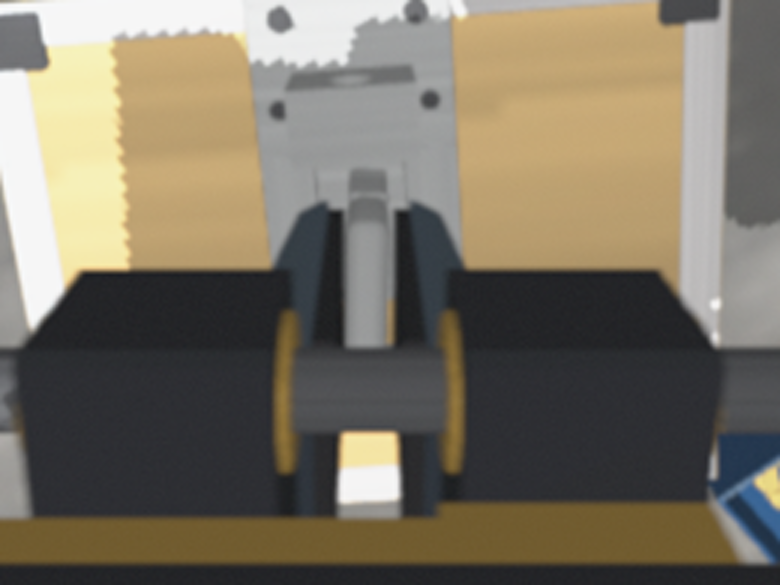

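Call:
{"method": "move_arm", "body": {"moves": [[[0,0,-0.1],0.17,-1],[[0,0,-0.1],0.34,-1],[[0,0,-0.1],0.51,-1],[[0,0,-0.1],0.68,-1],[[0,0,-0.1],0.85,-1],[[0,0,-0.1],1.02,-1],[[0,0,-0.1],1.19,-1],[[0,0,-0.1],1.36,-1],[[0,0,-0.1],1.5,-1],[[0,0,-0.1],1.5,-1],[[0,0,-0.1],1.5,-1]]}}

```text
time_s: 8.02
ee_pos: [526.0, -230.4, 183.7]
ee_rot: [-6.3, 89.8, -121.8]
force: [-3.9, -3.8, 2.3]
gripper_width: 7.4
```

```bash
python3 - <<'E'
from h import *
p,R,s=tool();print(toch(p),s["gripper_width"],s["force"],s["torque"],s["qpos"].round(1));togo(ch(-8,-.5,182),CY)
E
```

```text
[ -8.3906171   -2.13591773 183.6872521 ] 7.427916025696111 [-3.91672903 -3.77665434  2.25050931] [-0.86977357  0.759069   -0.06580027] [-24.7  23.3  98.7  -0.2  58.    1. ]
shift cm [ 0.17  0.04 -0.16] turn (np.float64(-0.07209058787081801), np.float64(-0.001258218118044063)) q [-24.7  23.3  98.7  -0.2  58.    1. ]
```

Call:
{"method": "move_arm", "body": {"moves": [[[0,0,0],0,0],[[0,0,0],0,0],[[0,0,0],0,0],[[-3,0,0],0,0],[[-8,0,0],-0.18,0],[[-10,2,0],-0.36,0],[[-10,4,0],-0.54,0],[[-10,6,0],-0.72,0],[[-10,6.5,0],-0.9,0],[[-10,6.5,0],-1.08,0],[[-10,6.5,0],-1.26,0],[[-10,6.5,0],-1.44,0],[[-10,6.5,0],-1.571,0],[[-10,6.5,0],-1.571,0],[[-10,6.5,0],-1.571,0]]}}

```text
time_s: 9.9
ee_pos: [585.5, -257.1, 283.1]
ee_rot: [134.0, 90.0, 108.3]
force: [-0.3, -0.3, 0.6]
gripper_width: 45.6
```

```bash
python3 - <<'E'
from h import *
import pickle
C=cal("wrist");a=viewer.grab_frame("wrist");pickle.dump(C,open("w5.pkl","wb"))
crop(a,200,0,460,195,3,"pics/w5c.png");p,R,s=tool();print(s["time_s"],toch(p),s["force"])
togo(ch(-38,-.5,300),64.5);togo(ch(-38,-.5,166),64.5)
E
```

```text
9.95 [ 56.82117454  -0.62954043 283.15720104] [ 0.07681591  0.04372536 -0.04176459]
shift cm [-1.68 -0.02 -9.48] turn (np.float64(-0.17689640869237166), np.float64(-0.0030874247666354024)) q [-24.7  24.5  81.4   0.   74.1 -89.1]
shift cm [11.72 -0.02 -9.48] turn (np.float64(-0.17689640869237166), np.float64(-0.0030874247666354024)) q [-24.7  24.5  81.4   0.   74.1 -89.1]
```

View pics/w5c.png

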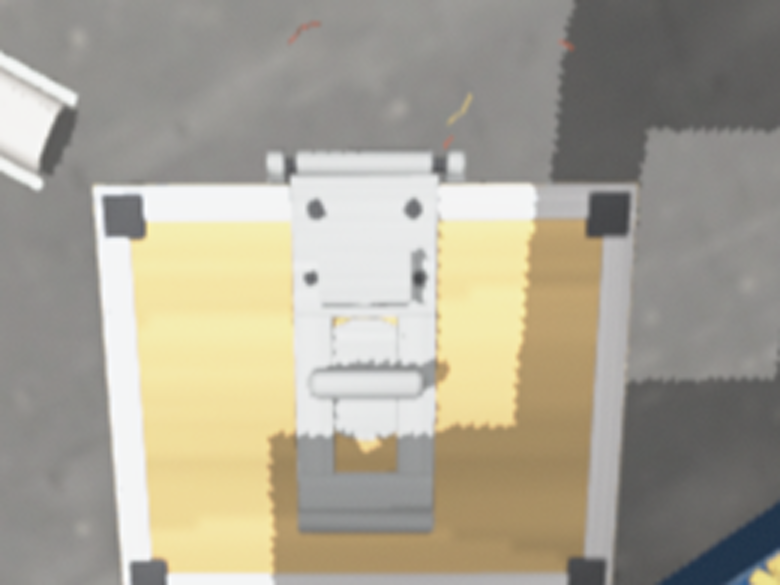

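Call:
{"method": "move_arm", "body": {"force": 15, "moves": [[[0,0,-5],-0.003,0],[[2,0,-9.5],-0.003,0],[[6,0,-9.5],-0.003,0],[[10,0,-9.5],-0.003,0],[[11.6,0,-9.5],-0.003,0],[[11.6,0,-9.5],-0.003,0],[[11.6,0,-9.5],-0.003,-0.4],[[11.6,0,-9.5],-0.003,-0.8],[[11.6,0,-9.5],-0.003,-0.8],[[11.6,0,-9.5],-0.003,-0.8]]}}

```text
time_s: 11.2
ee_pos: [500.5, -216.9, 168.4]
ee_rot: [-11.7, 89.8, -37.1]
force: [0.6, -2.6, 5.9]
gripper_width: 25.6
```

```bash
python3 - <<'E'
from h import *
import pickle
for i in range(3):
    p,R,s=tool();print(s["time_s"],toch(p).round(2),s["force"].round(2),(RX.T@s["force"]).round(2),s["torque"].round(3),s["gripper_width"],s["ee_rot"])
    a=viewer.grab_frame("wrist")
u=R[:2,1];print(np.degrees(np.arctan2(u[1],u[0])))
crop(a,200,150,460,345,3,"pics/w6.png")
E
```

```text
11.2 [-37.27  -0.91 168.38] [ 0.64 -2.56  5.88] [ 1.68 -2.04  5.88] [-0.508  0.075 -0.018] 25.57650606250196 [-11.72299409  89.82116952 -37.14247525]
11.25 [-37.23  -0.9  168.35] [-0.21 -2.71  4.4 ] [ 0.98 -2.54  4.4 ] [-0.526 -0.01  -0.064] 25.76538116388788 [-10.48214169  89.81953976 -35.90310424]
11.3 [-37.24  -0.9  168.34] [-0.45 -2.5   6.46] [ 0.67 -2.45  6.46] [-0.557  0.107 -0.02 ] 25.55885931284593 [-11.53403848  89.82341317 -36.94928164]
64.58470352157339
```

View pics/w6.png

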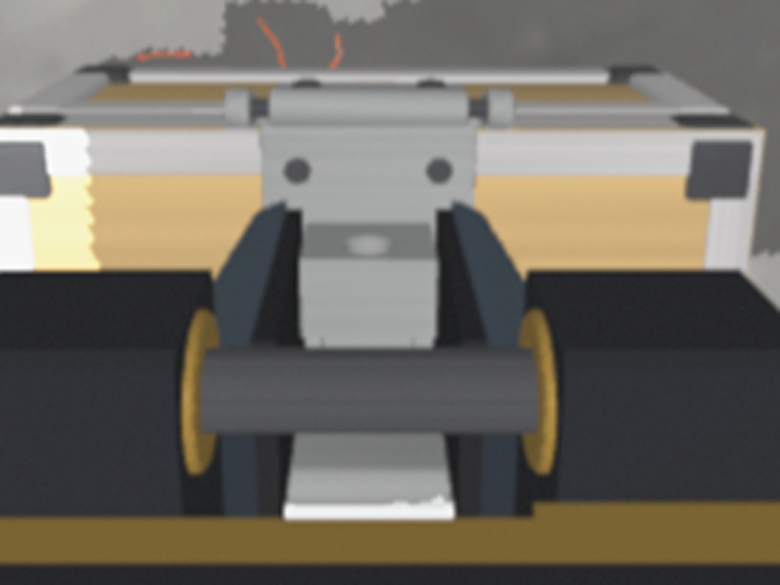

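```bash
python3 - <<'E'
from h import *
c=np.load("w1c.npy");C=(c[0],c[1][0],c[2])
a=cv2.imread("pics/w1.png")
crop(a[:,:,::-1],270,65,370,140+5,8,"pics/w1p.png")
E
```

```text
(no output)
```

View pics/w1p.png

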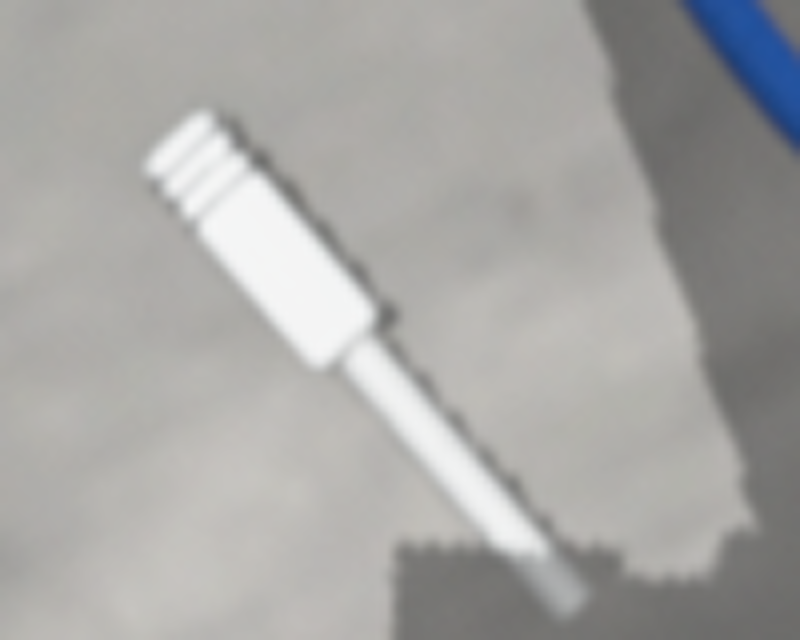

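Call:
{"method": "move_arm", "body": {"moves": [[[0,0,0],0,0],[[0,0,0],0,0],[[0,0,0],0,0],[[-5,0,0],0,0],[[-10,0,0],0,0]]}}

```text
time_s: 11.98
ee_pos: [499.5, -215.8, 267.6]
ee_rot: [172.1, 89.9, 146.7]
force: [-0.2, 0.1, -0.2]
gripper_width: 46.0
```

```bash
python3 - <<'E'
from h import *
c=np.load("w1c.npy");C=(c[0],c[1][0],c[2])
f=lambda x,y:(270+(x+.5)/8-.5,65+(y+.5)/8-.5)
H=[onz(C,f(*q),14) for q in [(207,110),(148,165),(322,368),(380,312)]]
g=sum(H)/4;print("handle",g,[np.linalg.norm(H[i]-H[(i+1)%4]).round(1) for i in range(4)])
d=(H[2]+H[3]-H[0]-H[1])[:2];print("dir",np.degrees(np.arctan2(d[1],d[0])))
n=onz(C,f(572,600),7);print("nose",n,np.linalg.norm((n-g)[:2]),np.degrees(np.arctan2(*(n-g)[:2][::-1])))
print(toch(tool()[0]))
y=np.degrees(np.arctan2(*(n-g)[:2][::-1]))
togo([g[0],g[1],240],y+90);togo([g[0],g[1],80],y+90)
E
```

```text
handle [434.26394391  22.89855754  14.        ] [np.float64(12.2), np.float64(39.9), np.float64(12.4), np.float64(39.5)]
dir 15.559865099794711
nose [505.458663    42.49929361   7.        ] 73.8435974260247 15.392851085262791
[-38.59924777  -0.39886848 267.63811728]
shift cm [  2.81  18.76 -16.13] turn (np.float64(-40.81742322920624), np.float64(-0.712398427529665)) q [-24.6  16.6  95.9   0.   67.7 -89.2]
shift cm [ 18.81  18.76 -16.1 ] turn (np.float64(-40.81742322920624), np.float64(-0.712398427529665)) q [-24.6  16.6  95.9   0.   67.7 -89.2]
```

Call:
{"method": "move_arm", "body": {"moves": [[[-1,4,-3],-0.18,0],[[-1,8,-7],-0.36,0],[[0,13,-11],-0.54,0],[[1,18.8,-16.1],-0.712,0],[[6,18.8,-16.1],-0.712,0],[[11,18.8,-16.1],-0.712,0],[[15,18.8,-16.1],-0.712,0],[[15,18.8,-16.1],-0.712,0],[[15,18.8,-16.1],-0.712,0]]}}

```text
time_s: 13.1
ee_pos: [436.1, 22.8, 118.3]
ee_rot: [-9.4, 89.9, 6.0]
force: [-0.3, 0.2, 0.9]
gripper_width: 45.5
```

```bash
python3 - <<'E'
from h import *
C=cal("wrist");a=viewer.grab_frame("wrist");crop(a,200,100,460,295,3,"pics/w7.png")
print(tool()[0],[ (proj(C,q)-[200,100])*3 for q in [(433.5,22.7,14),(505.5,42.5,7)]]);togo([433.7,22.7,80],105.4)
E
```

```text
[436.34261977  22.76192253 118.74390289] [array([368.72744093, 372.64382815]), array([368.75435378, 637.74274484])]
shift cm [ 3.87  0.07 -0.27] turn (np.float64(-0.04510388917186958), np.float64(-0.0007872113715037428)) q [   1.5   17.5  120.9    0.    41.4 -103.9]
```

View pics/w7.png

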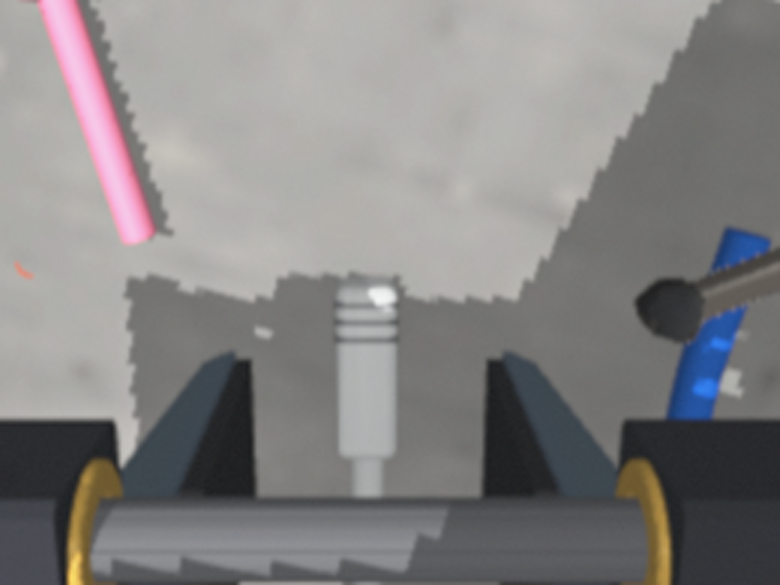

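Call:
{"method": "move_arm", "body": {"force": 35, "moves": [[[2,0.07,-0.3],0,0],[[3.6,0.07,-0.3],0,0],[[3.9,0.07,-0.3],0,0],[[3.9,0.07,-0.3],0,0],[[3.9,0.07,-0.3],0,-0.5],[[3.9,0.07,-0.3],0,-1],[[3.9,0.07,-0.3],0,-1],[[3.9,0.07,-0.3],0,-1]]}}

```text
time_s: 14.15
ee_pos: [432.3, 22.7, 78.6]
ee_rot: [-8.8, 90.0, 6.6]
force: [-0.2, 0.3, 3.8]
gripper_width: 13.3
```

```bash
python3 - <<'E'
from h import *
for i in range(2):
    p,R,s=tool();print(s["time_s"],p.round(2),s["force"].round(2),s["gripper_width"],s["ee_rot"])
    a=viewer.grab_frame("wrist")
crop(a,200,100,460,295,3,"pics/w8.png")
togo(ch(-120,-.9,250),64.58)
E
```

```text
14.15 [432.31  22.66  78.57] [-0.16  0.3   3.82] 13.331617932291044 [-8.78921215 89.9575475   6.58058819]
14.2 [432.35  22.68  78.58] [-0.29 -0.48  4.07] 13.790521244385825 [-7.83781732 89.95296988  7.53026581]
shift cm [-17.15 -19.49  -6.02] turn (np.float64(40.789090335723415), np.float64(0.7119039252517728)) q [   1.5   21.2  123.8    0.    34.9 -103.9]
```

View pics/w8.png

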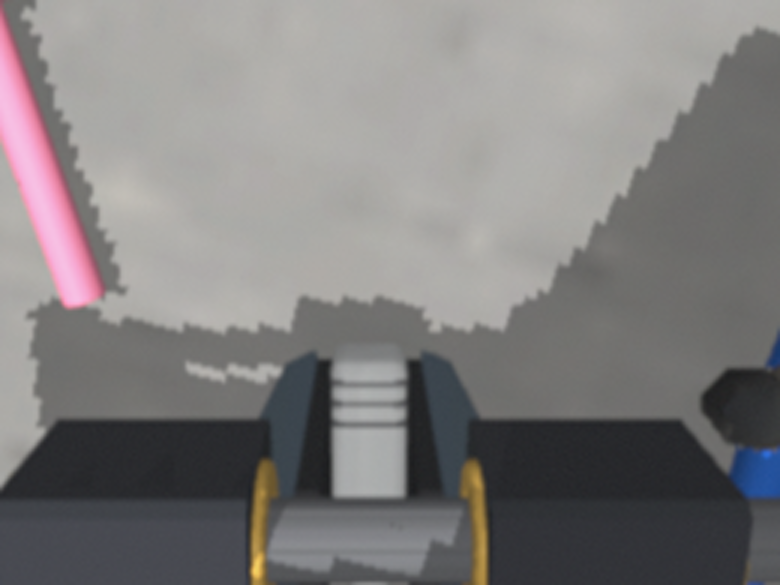

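```bash
python3 - <<'E'
from h import *
togo(ch(-145,-.9,215),64.58)
togo(ch(-145,-.9,164.1),64.58)
E
```

```text
shift cm [-13.65 -17.85  -7.91] turn (np.float64(40.789090335723415), np.float64(0.7119039252517728)) q [   1.5   21.2  123.8    0.    34.9 -103.9]
shift cm [ -8.56 -17.85  -7.92] turn (np.float64(40.789090335723415), np.float64(0.7119039252517728)) q [   1.5   21.2  123.8    0.    34.9 -103.9]
```

Call:
{"method": "move_arm", "body": {"moves": [[[-3,0,0],0,-1],[[-7,0,0],0,-1],[[-11,-3,-1],0.15,-1],[[-13.6,-7,-3],0.3,-1],[[-13.6,-11,-5],0.45,-1],[[-13.6,-15,-7],0.6,-1],[[-13.6,-17.8,-7.9],0.712,-1],[[-11,-17.8,-7.9],0.712,-1],[[-8.6,-17.8,-7.9],0.712,-1],[[-8.6,-17.8,-7.9],0.712,-1],[[-8.6,-17.8,-7.9],0.712,-1],[[-8.6,-17.8,-7.9],0.712,-1]]}}

```text
time_s: 15.75
ee_pos: [403.6, -170.0, 165.1]
ee_rot: [3.7, 89.9, -21.8]
force: [0.8, 0.7, -0.8]
gripper_width: 13.9
```

```bash
python3 - <<'E'
from h import *
import pickle
for i in range(2):
    p,R,s=tool();print(s["time_s"],toch(p).round(2),s["force"].round(2),s["gripper_width"],R[:,0].round(4))
    C=cal("wrist");a=viewer.grab_frame("wrist")
pickle.dump((C,p),open("w9.pkl","wb"));cv2.imwrite("pics/w9f.png",a[:,:,::-1])
crop(a,200,150,460,345,3,"pics/w9.png")
b=viewer.grab_frame("side");crop(b,280,170,400,260,6,"pics/s9.png")
togo(ch(-145,-.9,164.1),64.58)
E
```

```text
15.75 [-144.87   -0.34  165.09] [ 0.77  0.72 -0.83] 13.864644673232512 [ 1.8e-03 -7.0e-04 -1.0e+00]
15.8 [-144.92   -0.34  165.06] [ 0.29 -0.12 -0.49] 13.759592576049537 [ 1.8e-03 -7.0e-04 -1.0e+00]
shift cm [ 0.08 -0.05  0.01] turn (np.float64(0.005601727632694065), np.float64(9.776859099045898e-05)) q [-24.4  13.6 117.5   0.   48.8 -88.9]
```

View pics/w9.png

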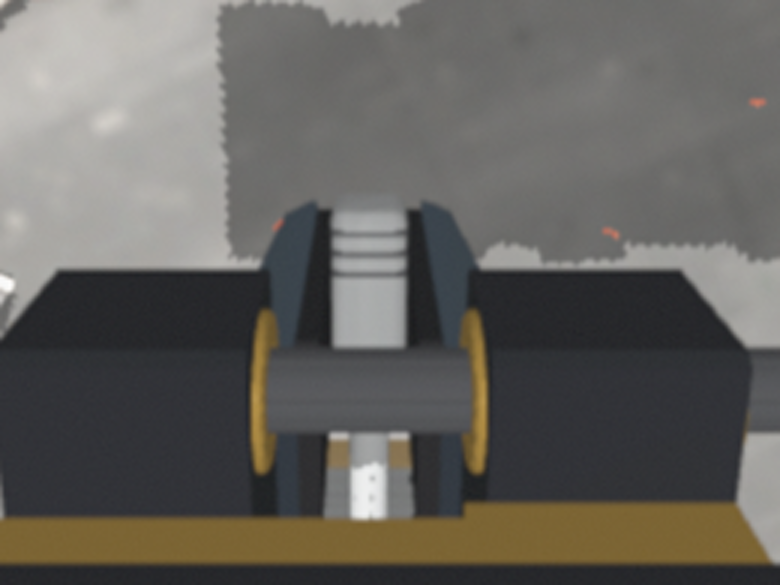

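View pics/s9.png

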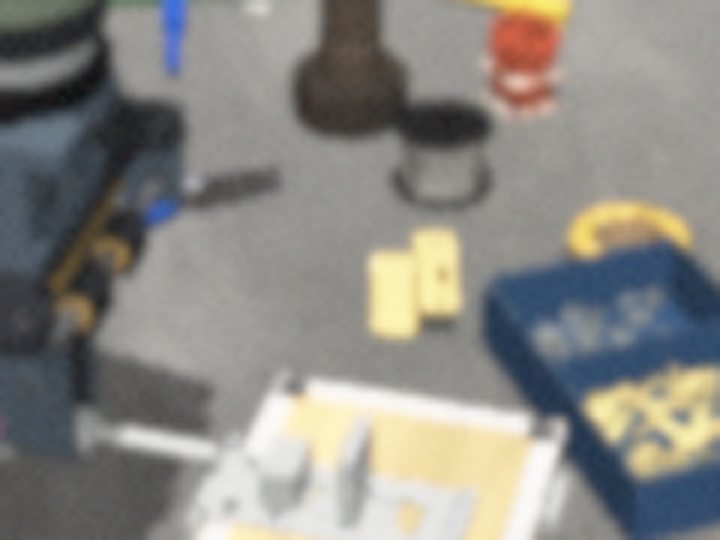

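Call:
{"method": "move_arm", "body": {"moves": [[[0.09,-0.055,0.5],0,-1],[[0.09,-0.055,1.0],0,-1],[[0.09,-0.055,1.7],0,-1],[[0.09,-0.055,1.7],0,-1],[[0.09,-0.055,1.7],0,-1]]}}

```text
time_s: 16.52
ee_pos: [418.1, -177.7, 163.2]
ee_rot: [170.4, 90.0, 145.0]
force: [0.2, -0.3, -1.8]
gripper_width: 13.8
```

```bash
python3 - <<'E'
from h import *
p,R,s=tool();print(s["time_s"],toch(p).round(2),(RX.T@s["force"]).round(2),s["gripper_width"])
togo(ch(-128,-.9,164.1),64.58)
E
```

```text
16.525 [-128.51   -1.    163.2 ] [ 0.33 -0.18 -1.76] 13.810551105965418
shift cm [-0.09  0.01  0.05] turn (np.float64(-0.007750137168258675), np.float64(-0.00013526541106730365)) q [-24.5  15.1 115.6   0.   49.3 -89.1]
```

Call:
{"method": "move_arm", "body": {"moves": [[[-0.08,0.01,0.1],0,-1],[[-0.08,0.01,0.1],0,-1],[[-0.08,0.01,0.1],0,-1],[[-0.08,0.01,0.1],0,-1]]}}

```text
time_s: 17.02
ee_pos: [419.1, -178.0, 164.1]
ee_rot: [112.0, 90.0, 86.6]
force: [0.2, 1.0, -1.3]
gripper_width: 13.5
```

```bash
python3 - <<'E'
from h import *
p,R,s=tool();print(s["time_s"],toch(p).round(2),(RX.T@s["force"]).round(2),s["gripper_width"])
C=cal("wrist")
togo(ch(-70,-.9,164.1),64.58)
E
```

```text
17.025 [-127.47   -0.89  164.13] [-0.27  1.01 -1.27] 13.532149620581862
shift cm [ 0.   -0.01  5.75] turn (np.float64(-0.008479409803555882), np.float64(-0.00014799361969793573)) q [-24.5  15.1 115.4   0.   49.5 -89. ]
```

Aligned. Push in about 20 mm and check the force.

Call:
{"method": "move_arm", "body": {"moves": [[[0,0,0.4],0,-1],[[0,0,0.8],0,-1],[[0,0,1.2],0,-1],[[0,0,1.6],0,-1],[[0,0,1.6],0,-1]]}}

```text
time_s: 17.65
ee_pos: [433.9, -185.1, 164.1]
ee_rot: [27.7, 90.0, 2.3]
force: [0.4, -0.2, -0.7]
gripper_width: 14.1
```

```bash
python3 - <<'E'
from h import *
p,R,s=tool();print(s["time_s"],toch(p).round(2),(RX.T@s["force"]).round(2),s["gripper_width"])
E
```

```text
17.65 [-111.04   -0.88  164.1 ] [ 0.46  0.01 -0.75] 14.076928056302467
```

Call:
{"method": "move_arm", "body": {"moves": [[[0,0,0.5],0,-1],[[0,0,1.0],0,-1],[[0,0,1.5],0,-1],[[0,0,2.0],0,-1],[[0,0,2.5],0,-1],[[0,0,3.0],0,-1],[[0,0,3.0],0,-1],[[0,0,3.0],0,-1]]}}

```text
time_s: 18.65
ee_pos: [460.5, -197.7, 164.0]
ee_rot: [170.8, 90.0, 145.4]
force: [0.2, -0.3, -0.3]
gripper_width: 13.8
```

```bash
python3 - <<'E'
from h import *
p,R,s=tool();print(s["time_s"],toch(p).round(2),(RX.T@s["force"]).round(2),s["gripper_width"])
b=viewer.grab_frame("side");crop(b,280,170,400,260,6,"pics/s10.png")
b=viewer.grab_frame("wrist");crop(b,200,150,460,345,3,"pics/w10.png")
E
```

```text
18.65 [-81.59  -0.85 164.04] [ 0.35 -0.16 -0.31] 13.812676454701084
```

View pics/s10.png

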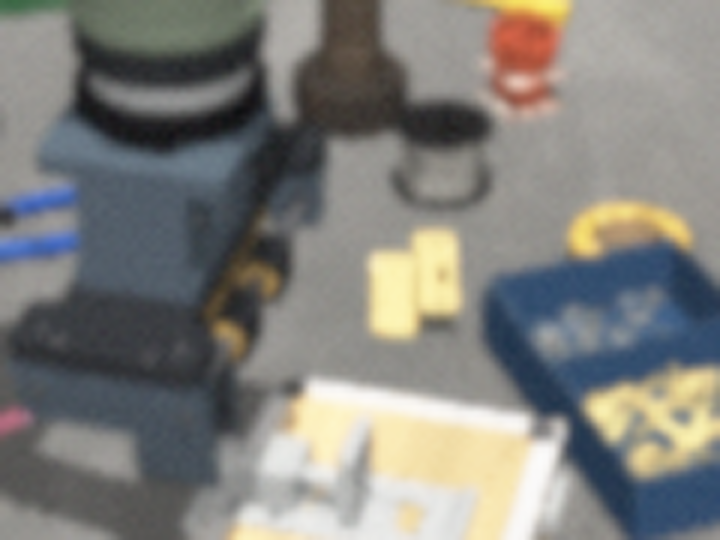

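View pics/w10.png

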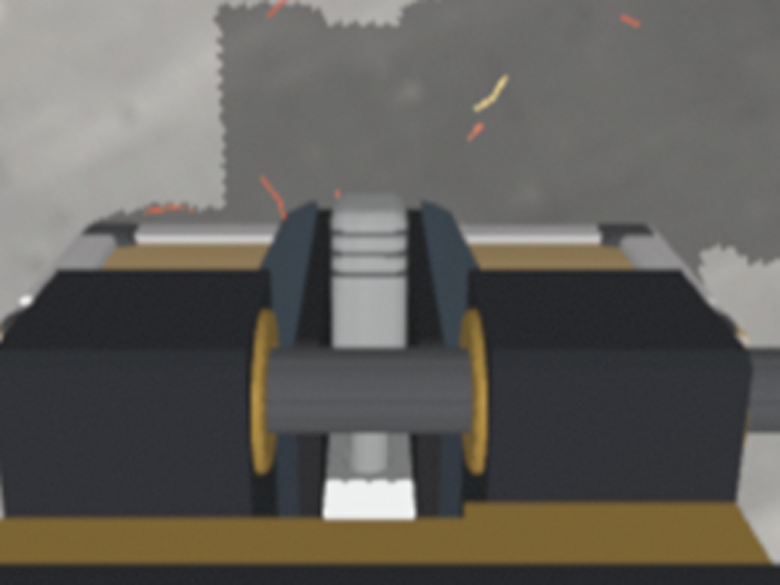

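Call:
{"method": "move_arm", "body": {"moves": [[[0,0,0.5],0,-1],[[0,0,0.9],0,-1],[[0,0,1.1],0,-1],[[0,0,1.2],0,-1],[[0,0,1.3],0,-1],[[0,0,1.4],0,-1],[[0,0,1.4],0,-1]]}}

```text
time_s: 19.62
ee_pos: [472.5, -203.5, 163.9]
ee_rot: [178.8, 89.9, 153.3]
force: [-3.0, 1.9, 0.7]
gripper_width: 13.7
```

```bash
python3 - <<'E'
from h import *
p,R,s=tool();print(s["time_s"],toch(p).round(2),(RX.T@s["force"]).round(2),s["gripper_width"])
E
```

```text
19.625 [-68.26  -0.83 163.93] [-3.53  0.37  0.74] 13.659906776604817
```

Call:
{"method": "move_arm", "body": {"moves": [[[0,0,0.1],0,-1],[[0,0,0.2],0,-1],[[0,0,0.2],0,-1]]}}

```text
time_s: 20.0
ee_pos: [472.9, -203.7, 163.7]
ee_rot: [179.8, 89.6, 154.4]
force: [-6.8, 2.8, 2.9]
gripper_width: 13.8
```

```bash
python3 - <<'E'
from h import *
p,R,s=tool();print(s["time_s"],toch(p).round(2),(RX.T@s["force"]).round(2),s["gripper_width"])
b=viewer.grab_frame("wrist");crop(b,200,150,460,345,3,"pics/w11.png")
E
```

```text
20.0 [-67.8   -0.85 163.7 ] [-7.32 -0.35  2.9 ] 13.759810812897635
```

View pics/w11.png

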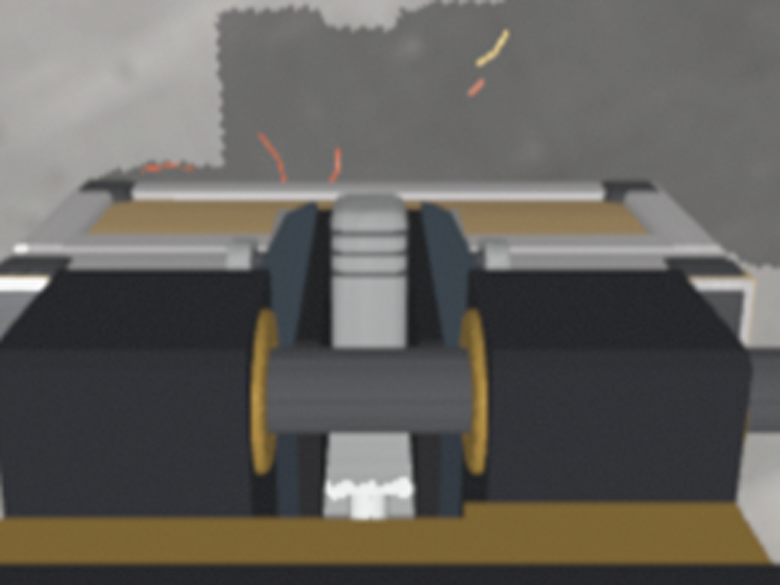

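Call:
{"method": "move_arm", "body": {"moves": [[[0,0,-0.05],0,-0.4],[[0,0,-0.05],0,0],[[0,0,-0.05],0,0],[[0,0,-0.05],0,0],[[-3,0,0],0,0],[[-7,0,3],0,0],[[-11,0,8],0,0],[[-12,0,13],0,0],[[-12,0,13],0,0],[[-12,0,13],0,0]]}}

```text
time_s: 21.3
ee_pos: [591.7, -260.1, 283.0]
ee_rot: [178.9, 89.8, 153.5]
force: [0.2, 0.6, -0.1]
gripper_width: 45.6
```

```bash
python3 - <<'E'
from h import *
p,R,s=tool();print(s["time_s"],toch(p).round(2),(RX.T@s["force"]).round(2),s["gripper_width"])
C=cal("wrist");a=viewer.grab_frame("wrist");crop(a,200,0,460,195,3,"pics/w12.png");cv2.imwrite("pics/w12f.png",a[:,:,::-1])
f=lambda P:((proj(C,P)-[200,0])*3+1).round(1)
print("shoulder/tail/tip px",f(ch(-46.5,-.9,99.5)),f(ch(-88.5,-.9,99.5)),f(ch(7.5,-.9,92.5)))
b=viewer.grab_frame("side");crop(b,280,190,400,280,6,"pics/s12.png")
E
```

```text
21.3 [ 63.69  -0.67 283.05] [-0.05  0.62 -0.06] 45.64947370175341
shoulder/tail/tip px [365.6 218. ] [365.7  49.8] [365.7 412.8]
```

View pics/w12.png

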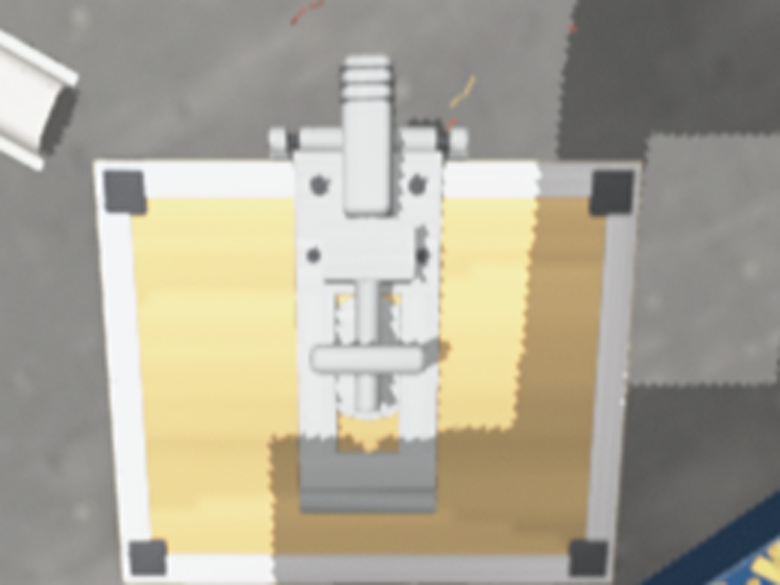

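View pics/s12.png

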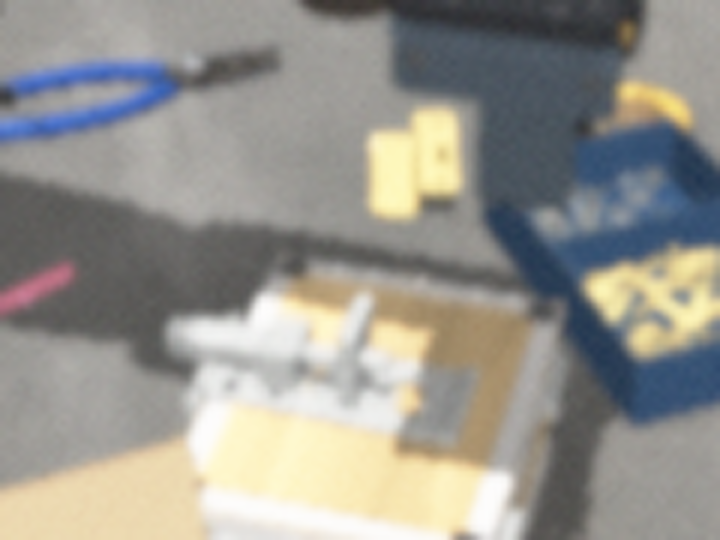

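```bash
python3 - <<'E'
from h import *
a=cv2.imread("pics/w12f.png")[50:145,290:355].astype(float)
g=np.clip((a-150)*2.4,0,255).astype(np.uint8)
cv2.imwrite("pics/w12z.png",cv2.resize(g,None,fx=6,fy=6,interpolation=cv2.INTER_NEAREST))
E
```

```text
(no output)
```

View pics/w12z.png

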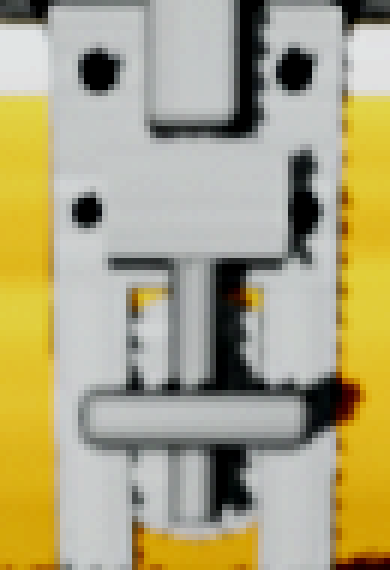

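```bash
python3 - <<'E'
from h import *
C=cal("wrist")
q=lambda x,y,z:toch(onz(C,(290+(x+.5)/6-.5,50+(y+.5)/6-.5),z)).round(2)
print("block back top",q(195,258,100)); print("shoulder top edge",q(195,123,99.5),"band end",q(195,136,100), q(195,130,99.5))
print("tip",q(195,522,92.5)); print("tail?",toch(onz(C,(322,18.7),99.5)))
print("wing front/back",q(195,388,117.5),q(195,446,117.5))
E
```

```text
block back top [-30.78  -0.43 100.  ]
shoulder top edge [-48.7   -0.44  99.5 ] band end [-46.94  -0.44 100.  ] [-47.79  -0.44  99.5 ]
tip [ 6.55 -0.41 92.5 ]
tail? [-87.23262342  -0.53828698  99.5       ]
wing front/back [-12.84  -0.4  117.5 ] [ -5.2   -0.39 117.5 ]
```

```bash
python3 - <<'E'
from h import *
togo(ch(-130,-.9,283),64.58)
togo(ch(-130,-.9,166),64.58)
E
```

```text
shift cm [  0.09   0.   -19.32] turn (np.float64(-0.005750122247022205), np.float64(-0.00010035856560271218)) q [-24.8  25.1  80.3   0.   74.7 -89.3]
shift cm [ 11.79   0.   -19.29] turn (np.float64(-0.005750122247022205), np.float64(-0.00010035856560271218)) q [-24.8  25.1  80.3   0.   74.7 -89.3]
```

Call:
{"method": "move_arm", "body": {"moves": [[[0,0,-6],0,-1],[[0,0,-12],0,-1],[[0,0,-17],0,-1],[[0,0,-19.3],0,-1],[[4,0,-19.3],0,-1],[[8,0,-19.3],0,-1],[[11,0,-19.3],0,-1],[[11.7,0,-19.3],0,-1],[[11.7,0,-19.3],0,-1],[[11.7,0,-18.3],0,-1],[[11.7,0,-17.8],0,-1],[[11.7,0,-17.4],0,-1],[[11.7,0,-17.4],0,-1]]}}

```text
time_s: 23.02
ee_pos: [435.7, -186.0, 167.3]
ee_rot: [15.2, 90.0, -10.2]
force: [0.4, -0.5, -0.2]
gripper_width: 0.3
```

```bash
python3 - <<'E'
from h import *
p,R,s=tool();print(s["time_s"],toch(p).round(2),(RX.T@s["force"]).round(2),s["gripper_width"])
C=cal("wrist");a=viewer.grab_frame("wrist");crop(a,200,150,460,345,3,"pics/w13.png")
E
```

```text
23.025 [-109.     -0.89  167.25] [ 0.57 -0.26 -0.18] 0.26800652099748007
```

View pics/w13.png

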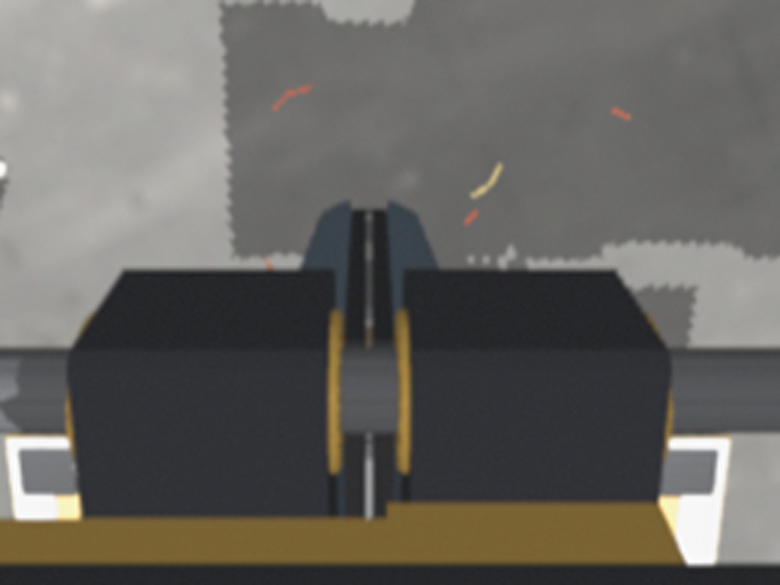

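Call:
{"method": "move_arm", "body": {"moves": [[[0,0,0.2],0,-1],[[0,0,0.35],0,-1],[[0,0,0.45],0,-1],[[0,0,0.5],0,-1],[[0,0,0.55],0,-1],[[0,0,0.55],0,-1]]}}

```text
time_s: 23.82
ee_pos: [438.4, -187.2, 166.5]
ee_rot: [179.8, 89.7, 154.3]
force: [-6.1, 2.7, 2.4]
gripper_width: 0.4
```

```bash
python3 - <<'E'
from h import *
p,R,s=tool();print(s["time_s"],toch(p).round(2),(RX.T@s["force"]).round(2),s["gripper_width"])
E
```

```text
23.825 [-106.05   -0.88  166.51] [-6.69 -0.16  2.38] 0.4473489607339027
```

Call:
{"method": "move_arm", "body": {"moves": [[[0,0,0.1],0,-1],[[0,0,0.25],0,-1],[[0,0,0.25],0,-1]]}}

```text
time_s: 24.2
ee_pos: [439.0, -187.5, 166.2]
ee_rot: [179.6, 89.4, 154.2]
force: [-9.2, 4.7, 5.1]
gripper_width: 0.4
```

```bash
python3 - <<'E'
from h import *
p,R,s=tool();print(s["time_s"],toch(p).round(2),(RX.T@s["force"]).round(2),s["gripper_width"])
E
```

```text
24.2 [-105.44   -0.86  166.18] [-10.36   0.32   5.1 ] 0.43128394738894843
```

Call:
{"method": "move_arm", "body": {"moves": [[[0,0,-1],0,-1],[[0,0,-2.5],0,-1],[[-5,0,-2.5],0,-1],[[-10,0,-1],0,-1],[[-11.5,0,5],0,-1],[[-11.5,0,11],0,-1],[[-11.5,0,17],0,-1],[[-11.5,0,17],0,-1],[[-11.5,0,17],0,-1]]}}

```text
time_s: 25.32
ee_pos: [595.4, -261.9, 281.7]
ee_rot: [176.2, 89.9, 150.7]
force: [0.4, 0.9, -0.6]
gripper_width: 0.5
```

```bash
python3 - <<'E'
from h import *
p,R,s=tool();print(s["time_s"],toch(p).round(2),(RX.T@s["force"]).round(2))
C=cal("wrist");a=viewer.grab_frame("wrist");cv2.imwrite("pics/w14f.png",a[:,:,::-1])
print("pred lockface top, home tip, tail",[proj(C,ch(*q)).round(1) for q in [(-47,-.5,100),(7,-.5,92.5),(-89,-.5,99.5)]])
cv2.imwrite("pics/w14z.png",cv2.resize(np.clip((a[0:150,270:370,::-1].astype(float)-130)*2,0,255).astype(np.uint8),None,fx=4,fy=4,interpolation=cv2.INTER_NEAREST))
E
```

```text
25.325 [ 67.78  -0.68 281.66] [-0.03  1.01 -0.63]
pred lockface top, home tip, tail [array([322. ,  65.7]), array([322. , 131.9]), array([322.1,   8.8])]
```

View pics/w14z.png

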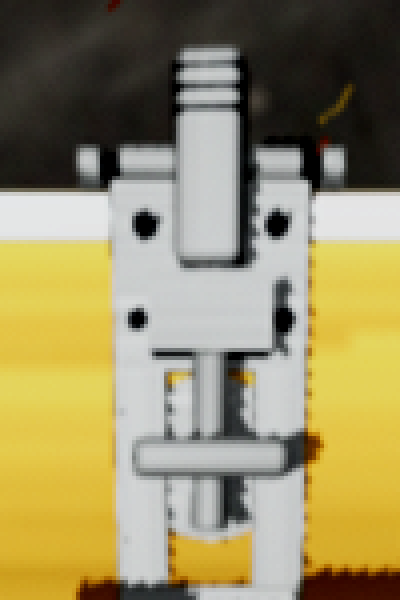

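View pics/w14f.png

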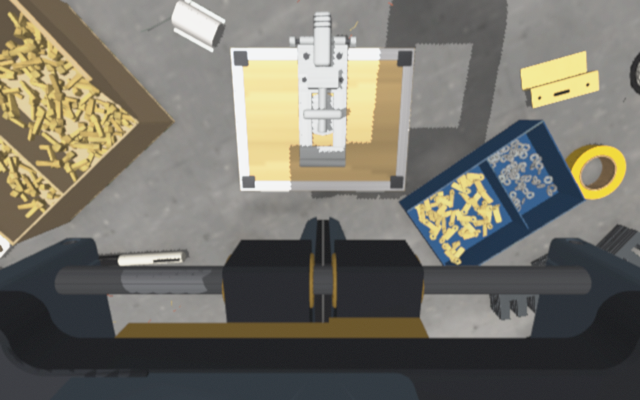

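```bash
python3 -c "
from workcell import env;print(env.job_done())"
```

```text
the job is handed in; nothing more can be done
None
```

I closed the hasp over the staple, turned the wing a quarter turn clockwise, and pushed the steel pin through the guide block and the staple's eye. I then let go and handed the job in at about 25 s of the 72 s allowed. `env.job_done()` reports no verdict.

- **Hasp and wing:** The last wrist-camera picture shows the hasp flat on the lid and the wing lying across it.
- **Alignment:** I closed the gripper on the guide block, which centred the hasp on the jaws. I then held the pin at that same sideways position. It went in with about 1 N or less of resistance until the shoulder met the block.
- **Pin home:** In the last picture the nose is within a pixel (about 1 mm) of its home position. After letting go I pushed on the pin's tail, and it held firm at about 10 N.
- **Disagreement:** My first picture after letting go showed a dark band about 1.5 mm wide at the shoulder that could have been a gap. It was still there after the push on the tail. Since the stop was firm and the nose position matched, I take it to be the handle's bevelled edge.
- **Other objects:** The last force reading with the arm clear was about 1 N, so the robot was touching nothing. In the pictures I saw nothing else on the bench disturbed, though I did not measure each object's position.

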